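Set the clear cell in the line laser's light path

ROBOT

A 6-joint arm with a two-finger parallel gripper is mounted at the origin on the work surface. World frame = base frame: x ahead of the robot, y to its left, z up, the work surface at z = 0. Lengths are in m, angles in rad, forces in N, time in s.
With the tool pointing down it reaches from about 0.3 to 0.775 m from the base axis. Payload 14.6 kg.
Tool frame: the origin (TCP) lies on the mounting face of the last link; the fingertips stand 199 mm ahead of it and the grasp point (between the pads) lies 180 mm ahead of it; z points along the fingers, y is the direction in which the jaws open and shut (so a half turn about z gives the same grasp; the last joint's range is limited). The gripper opens to 94 mm and grips with 3 to 60 N. Pads are 16 mm wide; open, the fingers measure 119 mm over their backs; the gripper's body (75 mm by 177 mm) begins 78 mm behind the grasp point.
Start: joints at [-1.241, 0.3, 1.521, -0, 1.321, -0.067], TCP at [0.213, -0.507, 0.405] pointing down, gripper open.
Joint ranges: [-3.03, 3.03], [-0.79, 2.21], [0.23, 2.52], [-1.04, 4.18], [0, 3.07], [-2.55, 2.55]. Speed limits (rad/s): [2.22, 2.22, 2.57, 3.14, 3.14, 3.14].

INTERFACE

Orientations are given as [roll, pitch, yaw] about the fixed x, y, z axes, in that order (R = Rz(yaw) Ry(pitch) Rx(roll)).
In Python, from station import sensors, vision, job gives the robot as it stands. The module is installed in compiled form; this text tells all that it offers.
- The arm moves only by the tool arm_command, never from a script. Its argument "plan" is one flat list of numbers, 5 for each row, row after row: the closure, from -1 (fully open) to 1 (shut), so that 0 is half open, then the shift along the world's x, y, z scaled (see below), then the turn about the world's z scaled (see below). A call has 1 to 20 rows; each row is the pose to reach, as a shift and turn from the pose commanded when the call began; what a row does not reach only later rows make up. The controller multiplies each number of a shift by 400 mm and each number of a turn by 120 degrees. A row lasts 1/10 s, in which the tool goes at most 50 mm and 8.59 degrees, less where a joint would pass 70% of its speed; a pose out of reach is approached as far as the arm can. A call with a number of a shift or a turn outside -1 to 1 is refused whole. A call with a gripper value outside its range is refused whole. The fingers move at their own pace and stop on an object; "newtons" is the grip in N (left out, the last holds). Time passes only in rows, so rows that repeat a pose let the fingers close. It gives the time, the measured TCP pose, the force and the opening at its end, in the units of the state.
- sensors.get_obs(): the state, without advancing time (a new reading comes with each control period).
- vision.camera(name): name is "side" or "top"; returns the picture (384x512x3 uint8, blue, green, red); there is no depth.
- vision.camera_params(name): a dict with "intrinsics" (3x3 intrinsics, pixels), "rvec" (rotation vector, rad) and "tvec" (3), from world to camera coordinates, as OpenCV has them. Camera axes: x right, y down, z forward; pixel columns grow to the right and rows downward; lengths in m; the calibration is good to about 2 mm. A picture is of the moment at which its call begins. camera_params takes no time and is no camera call.
- job.hand_in(): hands the job in, once; it reports no verdict.
Trained networks look in the newest picture that a camera, given by its name, has taken for a name from the list of things; names that differ only in an ending like _2 or _b are one class to them, and where a whole thing is asked for, a point or a joint stands for the part that bears it (a point fixed in the world has none). Each returns a list of dicts, best first, with "confidence" (0 to 1); they miss things now and then, are a little off and sometimes report something else, mostly with a low value. They report only what shows in the picture. A call takes as long as a camera call. They do not tell look-alikes from the thing itself.
- vision.search_frame(name, camera): "at" ([row, column] in pixels, amid what is visible of it).
- vision.silhouettes(name, camera): "mask" (384x512 bool, what is visible of it) and "at" ([row, column] in pixels, amid what is visible of it).
- vision.pinpoint(name, camera): "at" ([row, column] in pixels: a listed point, or the origin of a listed thing).
The state is a dict: "time_s": time; "qpos": joint angles; "joint_vel": joint speeds; "tau": joint torques, N m; "ee_pos": TCP position; "eef_rot": TCP orientation; "force": force on the tool from outside, world axes, zero at the start; "moment": the same for the moment, N m; "grip_width": finger opening in m.
Only numpy, scipy, OpenCV 4.12 (cv2) and the standard library are available. Lean on these libraries where they do the work, as an engineer would, in place of code of your own. Each camera call takes 0.05 s, during which the arm holds its last target.

TASK

Take the green-capped glass cell from the black tray, set it down in the open mouth of the laser's channel with its clear faces square to the light path (looking along the channel), and slide it gently along under the sprung orange clamp until it presses the brass stop pin about half-way in, without bottoming the pin. Let go and leave it standing there upright against the fence, and leave the other two cells where they stand.

Things in the scene. Friction and masses are not known exactly. Their poses are not given: they have to be found in the camera images.
- cell_mid (a point): The green-capped cell to be set: upright block 30 x 30 x 80 mm tall, 0.09 to 0.15 kg; lower 54 mm glass, upper 26 mm green cap to hold it by. This point is its centre, 40 mm above its underside. Its clear faces look along its +x and -x (light passes along x, either way round), grey frosted faces along +-y; a white bar on the cap's top runs along x. Any yaw; the next cell is 90 mm away.
- cell_amber: A cell of the same size with an orange cap, standing on the tray, to be left alone; origin at the centre of its underside.
- cell_blue: A cell of the same size with a blue cap, standing on the tray, to be left alone; origin at the centre of its underside.
- tray: Black tray, fixed, 90 x 300 mm; the cells stand on its floor 6 mm above the table. Origin under its centre, long side along its y.
- station: Fixed aluminium channel of the laser. Origin on the table under it; x along channel and light path, from the open mouth (-x) to the laser (+x), z up. Floor 8 mm above the table, x -110 to +100 mm. Rigid fence on the +y side: inner face y = +15 mm, x -100 to +90, top 44 mm above the table; the set cell lies flat against it, its centre then at y = 0.
- mouth (a point): Point on the channel floor in its open mouth, x = -70 mm, y = 0 in the station's frame, 8 mm above the table: a cell can be set down here from above, clear of the clamp's straight part. Axes as the station's.
- laser: Grey laser with a yellow band at the channel's +x end, 130 x 60 x 90 mm high, fixed to the station. Origin on the table under its front face, 140 mm along x from the station's origin, axes as the station's. It carries, in front, the dark stop block (22 mm wide, top 36 mm above the table) with the sprung brass stop pin.
- clamp_face (a point): Middle of the straight inner face of the orange clamp pad as it rests (y = -12 mm, x -20 to +75 mm in the station's frame, 12 to 36 mm above the table); slanted lead-in nose out to x = -62, y = -25 mm. Sprung along y, opens up to 10 mm. A cell pushed in along x opens it 3 mm; it presses with 6.4 N and the cell drags with about 4 to 10 N. Axes as the station's.
- pin_range_mid (a point): Where the brass stop pin's tip may be: it points to -x on the centre line, 30 mm above the table, head 18 mm across. The block was set anywhere along x, so the free tip is up to 13 mm before or after this point, unreported: find it by feel. Sprung: starts to move at 2 N, +0.4 N per mm, 6 N when bottomed after 10 mm; half-way is 4 N. The clamp's drag then keeps the cell there.
Not all that is in view belongs to the job. Leave any red look-alike of the part that bears cell_mid alone.

How it is judged:
On the way:
1. the green-capped cell is down on the channel floor in the mouth, clear faces within 8 degrees of square to the light path, not yet at the stop (x of cell_mid in the frame of station between -0.105 and -0.01 m and y of cell_mid in the frame of station between -0.012 and 0.004 m and z of cell_mid in the frame of station below 0.052 m and angle between the x axis of cell_mid and the x axis of station, either way round below 0.14 rad), for 0.1 s.
At the end, for the whole second after the job is handed in: The green-capped cell stands at rest, released, on the channel floor (within 2.5 mm), upright and with its clear faces square to the light path (both within 3.4 degrees), flat against the fence (within 2 mm), and holds the stop pin pressed in by 1 to 9 mm of its 10 mm (2.3 to 5.6 N) (contact force between cell and laser between 2.3 and 5.6 N and angle between the x axis of cell_mid and the x axis of station, either way round below 0.06 rad and angle between cell_mid's own z axis and vertical below 0.06 rad and y of cell_mid in the frame of station between -0.002 and 0.002 m and z of cell_mid in the frame of station between 0.0455 and 0.0505 m and linear speed of cell below 0.01 m/s); the robot touches nothing.
It fails at once if the cell is driven onto the stop with more than 8 N (the pin bottoms at 6 N) (contact force between cell and laser above 8 N).
It fails at once if the cell is forced against the channel with more than 40 N (contact force between cell and station above 40 N).
It fails at once if the other cells are moved by more than 15 mm (distance of any of cell_amber, cell_blue from where it was at the start of the episode above 0.015 m).
It also fails if it takes over 64 s, if anything falls off the work surface, if the arm or the gripper's body presses on something with over 40 N, if the wrist force passes 120 N, or if a joint passes its speed limit or range.

## Working session

There is one attempt and no reset: what is moved stays moved. The work goes in short steps, Python scripts to look and compute and a tool call to move; the robot and the scene stay as the last step left them, time stands still between calls to the robot, and variables do not carry over. Pictures are saved under pics/ and viewed, and the job is handed in when it is done.

Besides the shell and the picture viewer there is one more tool, called by a JSON object that holds its "fn" and its "kwargs", one argument or row to a line. arm_command: Moves the arm, as the interface text tells. Its arguments: {"type":"object","properties":{"plan":{"type":"array"},"newtons":{"type":"number"}},"required":["plan"]}

```bash
mkdir -p pics
cat > h.py <<'E'
from station import sensors, vision, job
import numpy as np, cv2
def cam(n):
    p=vision.camera_params(n); K=np.array(p["intrinsics"]);R=cv2.Rodrigues(np.array(p["rvec"],float))[0];t=np.array(p["tvec"],float).ravel()
    return K,R,t
def px2w(n,rc,z):
    K,R,t=cam(n); d=R.T@np.linalg.inv(K)@np.array([rc[1],rc[0],1.]); c=-R.T@t
    return c+d*(z-c[2])/d[2]
def w2px(n,p):
    K,R,t=cam(n); q=K@(R@np.array(p,float)+t); return np.array([q[1]/q[2],q[0]/q[2]])
E
python3 - <<'E'
from h import *
for n in("side","top"):
    im=vision.camera(n); cv2.imwrite(f"pics/{n}0.png",im)
    K,R,t=cam(n); print(n,K[0,0],-R.T@t,R[2])
    for k,z in(("cell_mid",.046),("mouth",.008),("clamp_face",.024),("pin_range_mid",.03),("station",0),("laser",0),("tray",0),("cell_amber",.006),("cell_blue",.006)):
        for d in vision.pinpoint(k,n)[:2]:
            print(k,np.round(d["at"],1),round(d["confidence"],2),np.round(px2w(n,d["at"],z),4))
print(sensors.get_obs())
E
```

```text
side 474.17984725888437 [0.46028422 0.91512745 0.83343384] [ 0.10881266 -0.77934073 -0.61708008]
cell_mid [155.6 221.4] 0.84 [ 0.7545 -0.2166  0.046 ]
cell_mid [140.2 269.3] 0.77 [ 0.6258 -0.3199  0.046 ]
mouth [222.8 275.9] 0.81 [0.5635 0.0118 0.008 ]
mouth [247.  274.9] 0.66 [0.5551 0.099  0.008 ]
clamp_face [245.8 276.3] 0.86 [0.5505 0.1104 0.024 ]
clamp_face [291.1 287.4] 0.66 [0.5097 0.2439 0.024 ]
pin_range_mid [256.2 282.1] 0.86 [0.5323 0.1482 0.03  ]
station [246.1 281.8] 0.62 [0.5396 0.0857 0.    ]
laser [291.2 287.5] 0.63 [0.5109 0.2243 0.    ]
tray [160.5 301.6] 0.86 [ 0.5213 -0.2903  0.    ]
cell_amber [152.8 332.9] 0.74 [ 0.4273 -0.3372  0.006 ]
cell_blue [153. 300.] 0.51 [ 0.5291 -0.3219  0.006 ]
top 486.053407033211 [ 0.50880137 -0.02814986  1.09641828] [ 0.06935375  0.01098439 -0.99753165]
cell_mid [169.1 392. ] 0.79 [ 0.6237 -0.3124  0.046 ]
cell_mid [108.6 346.4] 0.71 [ 0.7589 -0.2184  0.046 ]
clamp_face [205.2 197.8] 0.86 [0.5556 0.1127 0.024 ]
pin_range_mid [217.4 184.4] 0.94 [0.5292 0.1417 0.03  ]
station [211.  209.6] 0.63 [0.543  0.0894 0.    ]
laser [227.1 152
[... 292 characters left out ...]
_blue [217.7 181.1] 0.28 [0.5292 0.153  0.006 ]
{'time_s': 1.0, 'qpos': array([-1.24059392e+00,  2.99894497e-01,  1.52102942e+00,  7.39280546e-06,
        1.32069000e+00, -6.66115527e-02]), 'joint_vel': array([ 0.00121502,  0.00058465,  0.00121755, -0.00113961, -0.00111421,
        0.00062429]), 'tau': array([-1.08851618e-03, -5.31668651e+01, -3.52917123e+01,  7.08480785e-02,
        2.12073675e-02, -2.22981953e-05]), 'ee_pos': array([ 0.21255201, -0.50725243,  0.40463614]), 'eef_rot': array([-3.14157192e+00, -8.56179747e-06,  3.96812133e-01]), 'force': array([-0.66504077,  0.88857587,  0.8327737 ]), 'moment': array([-0.01818627,  0.04629696, -0.05750607]), 'grip_width': 0.09427932720625663}
```

Run:
```python
import cv2
t=cv2.imread("pics/top0.png");cv2.imwrite("pics/topz1.png",cv2.resize(t[90:290,330:450],None,fx=3,fy=3,interpolation=cv2.INTER_CUBIC)[:600])
cv2.imwrite("pics/topz2.png",cv2.resize(t[150:270,110:270],None,fx=5,fy=5,interpolation=cv2.INTER_CUBIC))
```

```text
(no output)
```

View pics/top0.png

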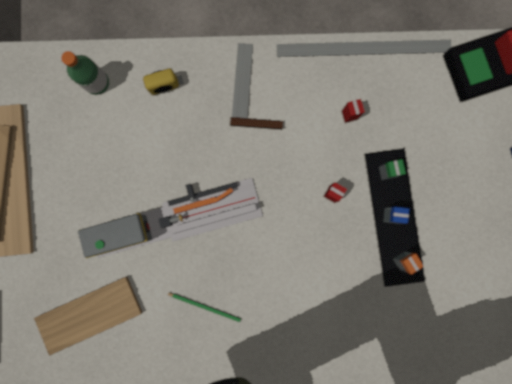

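View pics/side0.png

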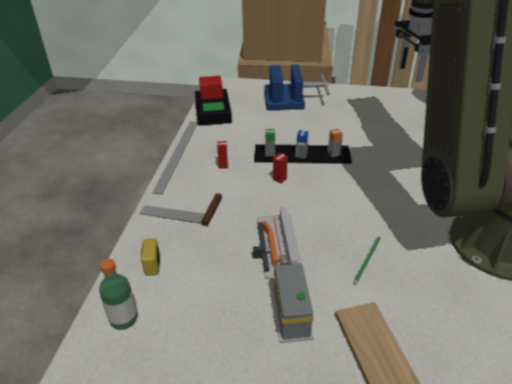

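View pics/topz1.png

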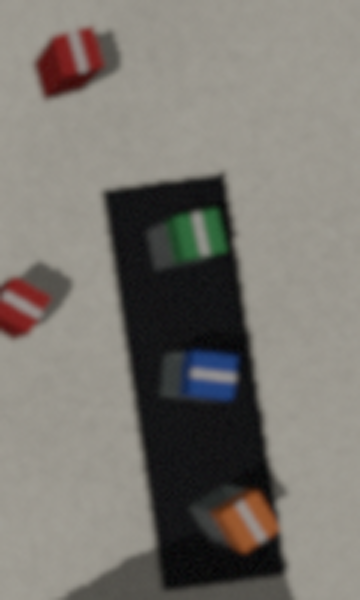

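View pics/topz2.png

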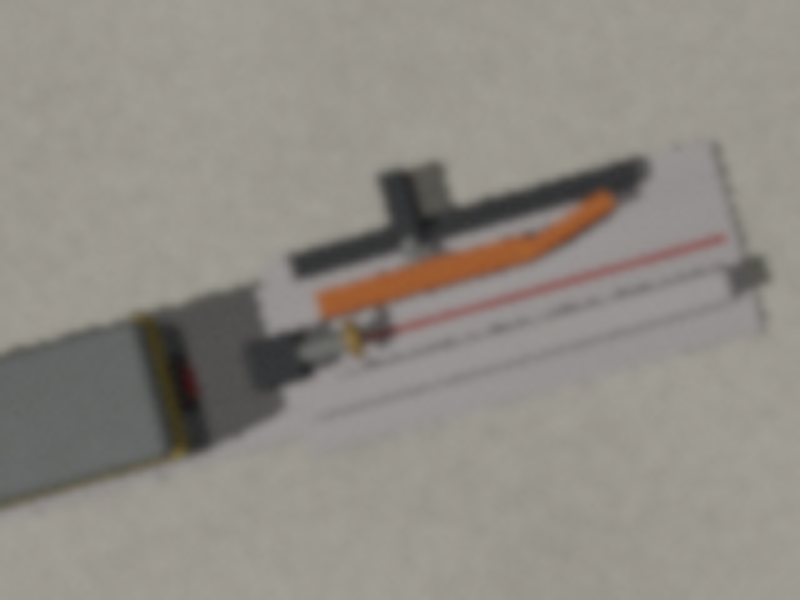

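```bash
cat > fit.py <<'E'
from h import *
from scipy.optimize import minimize
ims={n:cv2.imread(f"pics/{n}0.png") for n in("side","top")}
C={n:cam(n) for n in ims}
U=4
def proj(n,P):
    K,R,t=C[n]; q=(np.asarray(P)@R.T+t)@K.T; return q[:,:2]/q[:,2:]
def box(cx,cy,yaw,x0,x1,y0,y1,z0,z1):
    P=np.array([[a,b,c] for a in(x0,x1) for b in(y0,y1) for c in(z0,z1)])
    c,s=np.cos(yaw),np.sin(yaw); return np.c_[cx+c*P[:,0]-s*P[:,1],cy+s*P[:,0]+c*P[:,1],P[:,2]]
def rend(n,P,org,shape):
    h=cv2.convexHull(((proj(n,P)-org+0.5)*U-0.5).astype(np.float32)).reshape(-1,2)
    m=np.zeros(shape,np.float32); cv2.fillPoly(m,[np.round(h*16).astype(np.int32)],1.0,shift=4,lineType=cv2.LINE_8); 
    return cv2.GaussianBlur(m,(0,0),U*0.6)
def fitbox(soft,dims,p0,cams=("top","side")):
    # soft: n -> (org, float mask upsampled)
    def cost(p,l=False):
        e=[np.abs(rend(n,box(p[0],p[1],p[2],*dims),soft[n][0],soft[n][1].shape)-soft[n][1]).sum()/soft[n][1].sum() for n in cams]
        return e if l else sum(e)
    best=None
    for dy in (-.2,0,.2):
        x=np.array([p0[0],p0[1],p0[2]+dy])
        r=minimize(cost,x,method="Nelder-Mead",options=dict(initial_simplex=x+np.array([[0,0,0],[.006,0,0],[0,.006,0],[0,0,.15]]),xatol=1e-5,fatol=1e-5,maxiter=400))
        if best is None or r.fun<best.fun: best=r
    return best.x,cost(best.x,True)
def soft(n,score,r0,r1,c0,c1):
    s=score(ims[n][r0:r1,c0:c1].astype(np.float32)); s=cv2.resize(s,None,fx=U,fy=U,interpolation=cv2.INTER_LINEAR)
    return (np.array([c0,r0]),np.clip(s,0,1))
E
python3 - <<'E'
from fit import *
# green cap incl. white bar: fill via closing
def g(im):
    b,gg,r=cv2.split(im); s=((gg-np.maximum(r,b))>25).astype(np.uint8)
    cnt,_=cv2.findContours(s,cv2.RETR_EXTERNAL,cv2.CHAIN_APPROX_NONE)
    m=np.zeros_like(s); 
    if cnt: cv2.fillPoly(m,[cv2.convexHull(np.vstack(cnt))],1)
    return m.astype(np.float32)
S={"top":soft("top",g,150,188,375,415),"side":soft("side",g,118,160,258,282)}
for n in S: print(n,S[n][1].sum()/16)
for cams in(("top",),("side",),("top","side")):
    p,e=fitbox(S,(-.015,.015,-.015,.015,.060,.086),(.63,-.315,.26),cams); print(cams,np.round(p,4),np.degrees(p[2]),e)
p,_=fitbox(S,(-.015,.015,-.015,.015,.060,.086),(.63,-.315,.26))
for n,(r0,r1,c0,c1) in {"top":(150,190,370,420),"side":(115,165,250,290)}.items():
    z=10;v=cv2.resize(ims[n][r0:r1,c0:c1],None,fx=z,fy=z,interpolation=cv2.INTER_CUBIC)
    for Z in((.060,.086),(.006,.006)):
        q=proj(n,box(*p,-.015,.015,-.015,.015,*Z)); q=((q-[c0,r0]+.5)*z).astype(int)
        for i in range(8):
            for j in range(i): 
                if bin(i^j).count("1")==1: cv2.line(v,tuple(map(int,q[i])),tuple(map(int,q[j])),(255,0,255),1)
    cv2.imwrite(f"pics/cellfit_{n}.png",v)
E
```

```text
top 277.0
side 111.0
('top',) [ 0.6229 -0.3121  0.1543] 8.841704669975783 [np.float32(0.08995134)]
('side',) [ 0.6237 -0.3093  0.1388] 7.9539813779888515 [np.float32(0.1861184)]
('top', 'side') [ 0.6234 -0.3117  0.1361] 7.795305942422673 [np.float32(0.1020681), np.float32(0.19572517)]
```

View pics/cellfit_top.png

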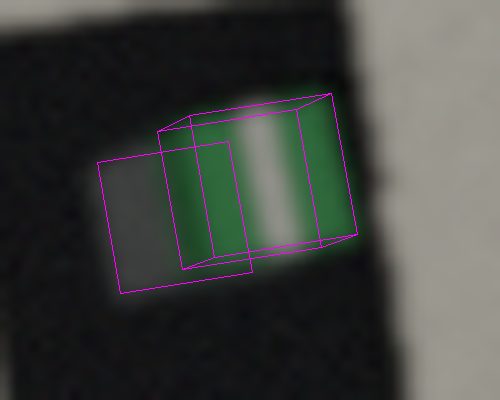

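View pics/cellfit_side.png

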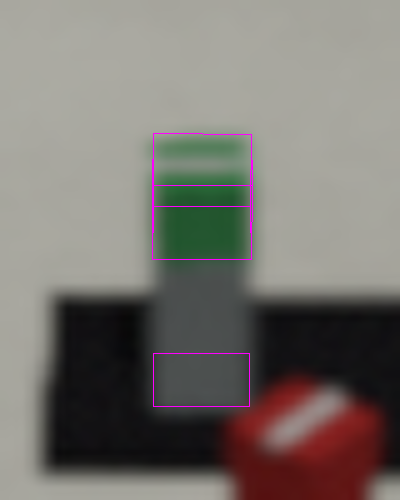

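Run:
```python
from fit import *
# orange clamp & red line & yellow etc: orange pixel hull line
im=ims["top"]; c=im[150:270,110:270].astype(int)
o=((c[...,2]-c[...,0])>70)&(c[...,2]-c[...,1]>35)
ys,xs=np.nonzero(o); print(len(ys),ys.min()+150,ys.max()+150,xs.min()+110,xs.max()+110)
# laser mask silhouette fit
for n in("top","side"):
    vision.camera(n)
    s=vision.silhouettes("laser",n)
    for d in s[:2]:
        m=d["mask"]; print(n,d["confidence"],m.sum(),d["at"])
    np.save(f"pics/laser_{n}.npy",s[0]["mask"])
    for k in("station","clamp_face"):
      for d in vision.silhouettes(k,n)[:2]: print(k,n,round(d["confidence"],2),d["mask"].sum(),d["at"])
    for k,z in(("mouth",.008),("clamp_face",.024),("pin_range_mid",.03),("station",0),("laser",0)):
        for d in vision.pinpoint(k,n)[:2]:
            print(k,np.round(d["at"],1),round(d["confidence"],2),np.round(px2w(n,d["at"],z),4))
S={}
def crop(m):
    ys,xs=np.nonzero(m); r0,r1,c0,c1=ys.min()-8,ys.max()+9,xs.min()-8,xs.max()+9
    return (np.array([c0,r0]),cv2.resize(m[r0:r1,c0:c1].astype(np.float32),None,fx=U,fy=U))
for n in("top","side"): S[n]=crop(np.load(f"pics/laser_{n}.npy"))
for cams in(("top",),("side",),("top","side")):
    p,e=fitbox(S,(0,.13,-.03,.03,0,.09),(.51,.22,1.82),cams); print(cams,np.round(p,4),np.degrees(p[2]),e)
```

```text
263 189 212 174 231
top 0.92 2287 [235.3, 120.3]
station top 0.87 6613 [218.6, 178.5]
clamp_face top 0.94 6805 [222.2, 181.9]
mouth [202.4 242.6] 0.57 [0.5604 0.0141 0.008 ]
clamp_face [208.7 197.4] 0.86 [0.5479 0.1137 0.024 ]
pin_range_mid [216.6 182.5] 0.92 [0.5311 0.1459 0.03  ]
station [206.9 210.2] 0.77 [0.5522 0.0879 0.    ]
laser [226.7 151.8] 0.84 [0.5104 0.2204 0.    ]
side 0.77 2447 [300.7, 291.2]
station side 0.57 4822 [275.2, 287.7]
station side 0.54 282 [140.1, 269.7]
clamp_face side 0.85 4767 [276.9, 283.3]
mouth [227.3 274.1] 0.82 [0.566  0.0294 0.008 ]
clamp_face [251.1 276.3] 0.96 [0.5483 0.1279 0.024 ]
pin_range_mid [221.8 275.3] 0.7 [0.5627 0.0324 0.03  ]
station [246.4 282.6] 0.76 [0.5375 0.0864 0.    ]
laser [292.7 287.2] 0.8 [0.5111 0.2286 0.    ]
('top',) [0.5108 0.2247 1.8278] 104.72801200621099 [np.float32(0.12558365)]
('side',) [0.5117 0.2162 1.8077] 103.57171079709998 [np.float32(0.10653367)]
('top', 'side') [0.5108 0.2229 1.814 ] 103.93236329158951 [np.float32(0.13546932), np.float32(0.12634082)]
```

```bash
cat > ov.py <<'E'
from fit import *
import sys
ox,oy,yaw=map(float,sys.argv[1:4]); yaw=np.radians(yaw); tag=sys.argv[4]
def T(P): 
    P=np.array(P,float);c,s=np.cos(yaw),np.sin(yaw); return np.c_[ox+c*P[:,0]-s*P[:,1],oy+s*P[:,0]+c*P[:,1],P[:,2]]
L=[((-.1,.015,.044),(.09,.015,.044),(255,0,255)),((-.1,.015,.008),(.09,.015,.008),(255,0,0)),((-.02,-.012,.036),(.075,-.012,.036),(0,255,0)),((-.02,-.012,.036),(-.062,-.025,.036),(0,255,0)),
((-.11,0,.008),(.1,0,.008),(255,255,0)),((-.11,-.03,.008),(-.11,.03,.008),(255,255,0))]
b=[(x,y,z) for x in(.14,.27) for y in(-.03,.03) for z in(0,.09)]
for i in range(8):
    for j in range(i):
        if bin(i^j).count("1")==1: L.append((b[i],b[j],(0,255,255)))
for n,(r0,r1,c0,c1),z in(("top",(165,275,70,270),4),("side",(200,345,230,340),4)):
    v=cv2.resize(ims[n][r0:r1,c0:c1],None,fx=z,fy=z,interpolation=cv2.INTER_CUBIC)
    for a,bb,col in L:
        q=((proj(n,T([a,bb]))-[c0,r0]+.5)*z); cv2.line(v,tuple(int(t) for t in q[0]),tuple(int(t) for t in q[1]),col,1)
    cv2.imwrite(f"pics/ov_{n}_{tag}.png",v)
E
python3 ov.py .5447 .087 104.2 a
```

```text
(no output)
```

View pics/ov_top_a.png

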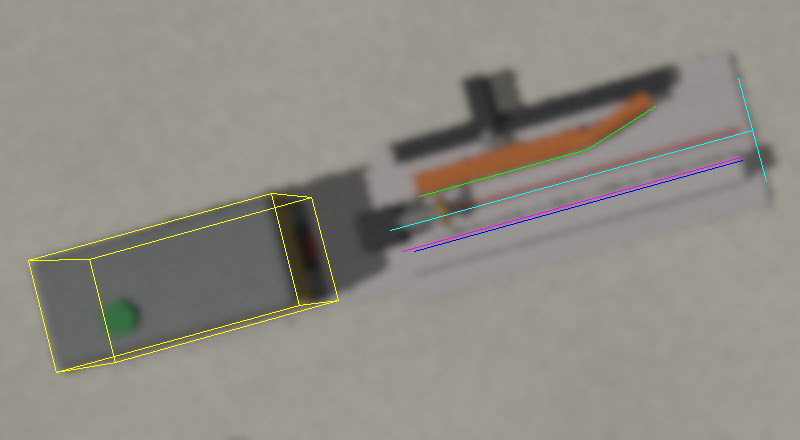

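View pics/ov_side_a.png

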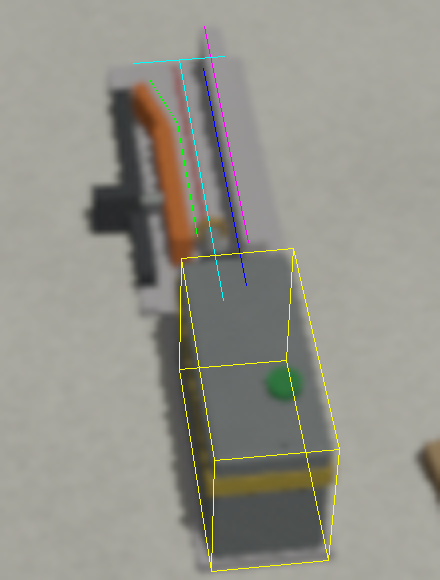

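```bash
cat > pad.py <<'E'
from fit import *
def og(im):
    b,g,r=cv2.split(im); return np.clip(((r-b)-25)/70.,0,1)*((r-g)>15)
S={"top":soft("top",og,180,222,164,242),"side":soft("side",og,212,272,255,290)}
def pts(p,quad):
    ox,oy,yaw=p[:3]; P=np.array([[x,y,z] for x,y in quad for z in(.012,.036)]); c,s=np.cos(yaw),np.sin(yaw)
    return np.c_[ox+c*P[:,0]-s*P[:,1],oy+s*P[:,0]+c*P[:,1],P[:,2]]
def model(n,p):
    t=p[3]; d=np.hypot(42,13); nx,ny=13/d,-42/d  # nose outward normal (away from channel)
    nx=-nx
    q1=[(-.02,-.012),(.075,-.012),(.075,-.012-t),(-.02,-.012-t)]
    q2=[(-.02,-.012),(-.062,-.025),(-.062+nx*t,-.025+ny*t),(-.02+nx*t,-.012+ny*t)]
    return np.maximum(rend(n,pts(p,q1),*[S[n][0],S[n][1].shape]),rend(n,pts(p,q2),*[S[n][0],S[n][1].shape]))
def cost(p,cams): return sum(np.abs(model(n,p)-S[n][1]).sum()/S[n][1].sum() for n in cams)
if __name__=="__main__":
  for cams in(("top",),("side",),("top","side")):
    b=None
    for yw in(103,104.5,106):
        x=np.array([.5465,.087,np.radians(yw),.008])
        r=minimize(cost,x,(cams,),method="Nelder-Mead",options=dict(initial_simplex=x+np.array([[0,0,0,0],[.004,0,0,0],[0,.004,0,0],[0,0,.03,0],[0,0,0,-.003]]),xatol=1e-5,fatol=1e-5,maxiter=600))
        if b is None or r.fun<b.fun:b=r
    print(cams,np.round(b.x,4),np.degrees(b.x[2]),b.fun)
    for n in cams: cv2.imwrite(f"pics/pad_{n}_{len(cams)}.png",np.vstack([S[n][1],model(n,b.x)])*255)
E
python3 pad.py
```

```text
('top',) [0.5476 0.0888 1.8201 0.0089] 104.28303984909645 0.1647631824016571
('side',) [0.5485 0.089  1.8206 0.0088] 104.31034594559796 0.23889535665512085
('top', 'side') [0.548  0.0887 1.8187 0.0086] 104.20223998388775 0.4339177906513214[ WARN:0@0.699] global loadsave.cpp:1063 imwrite_ Unsupported depth image for selected encoder is fallbacked to CV_8U.
```

```bash
python3 ov.py .548 .0888 104.25 b
```

```text
(no output)
```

View pics/ov_top_b.png

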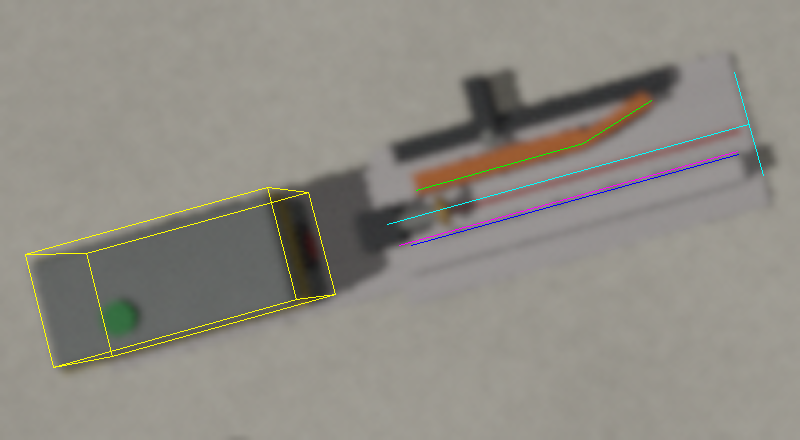

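View pics/ov_side_b.png

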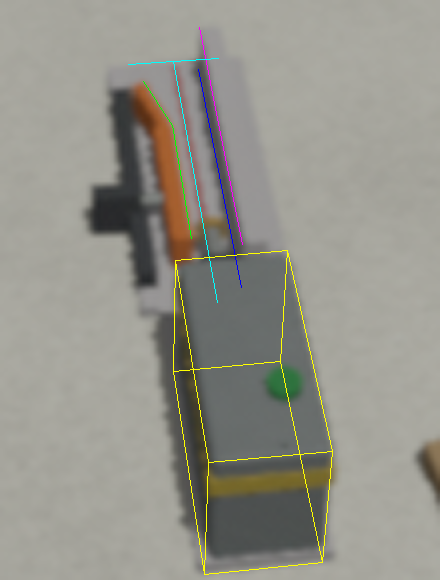

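{"fn": "arm_command", "kwargs": {
  "plan": [-1,1.0,0.4895,-0.1,-0.115,-1,1.0,0.4895,-0.1,-0.115,-1,1.0,0.4895,-0.1,-0.115,-1,1.0,0.4895,-0.1,-0.115,-1,1.0,0.4895,-0.1,-0.115,-1,1.0,0.4895,-0.1,-0.115,-1,1.0,0.4895,-0.1,-0.115,-1,1.0,0.4895,-0.1,-0.115,-1,1.0,0.4895,-0.1,-0.115,-1,1.0,0.4895,-0.1,-0.115,-1,1.0,0.4895,-0.1,-0.115,-1,1.0,0.4895,-0.1,-0.115,-1,1.0,0.4895,-0.1,-0.115,-1,1.0,0.4895,-0.1,-0.115,-1,1.0,0.4895,-0.1,-0.115],
  "newtons": 30
}}

```text
time_s: 3.4
ee_pos: [0.612, -0.312, 0.3651]
eef_rot: [3.141, -0.0, 0.155]
force: [0.8, -0.2, 1.1]
grip_width: 0.0941
```

{"fn": "arm_command", "kwargs": {
  "plan": [-1,0.028,0,-0.05,0,-1,0.028,0,-0.12,0,-1,0.028,0,-0.2,0,-1,0.028,0,-0.28,0,-1,0.028,0,-0.28,0,-1,0.028,0,-0.28,0]
}}

```text
time_s: 4.0
ee_pos: [0.6238, -0.3117, 0.2536]
eef_rot: [3.141, -0.0, 0.156]
force: [1.1, -0.2, 0.1]
grip_width: 0.0938
```

Run:
```python
from h import *
for n in("side","top"):
    im=vision.camera(n); cv2.imwrite(f"pics/{n}1.png",cv2.resize(im[60:200,190:420] if n=="side" else im[80:300,280:480],None,fx=3,fy=3)[:600])
o=sensors.get_obs();print(o["ee_pos"],o["eef_rot"],o["force"])
```

```text
[ 0.62402388 -0.31177279  0.25518503] [ 3.13954370e+00 -2.56197536e-03  1.55819452e-01] [-0.30463027  0.18458329  0.5177353 ]
```

View pics/side1.png

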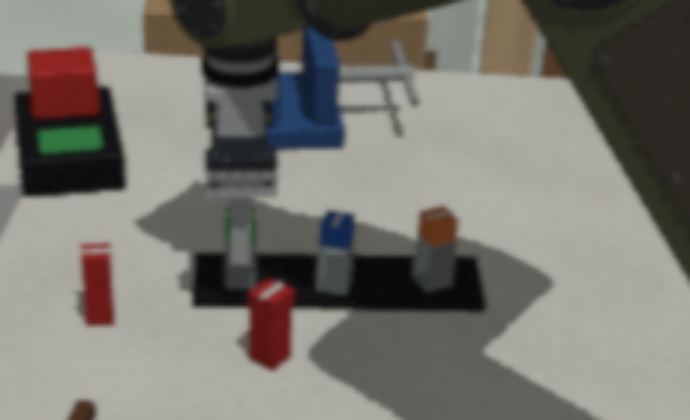

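View pics/top1.png

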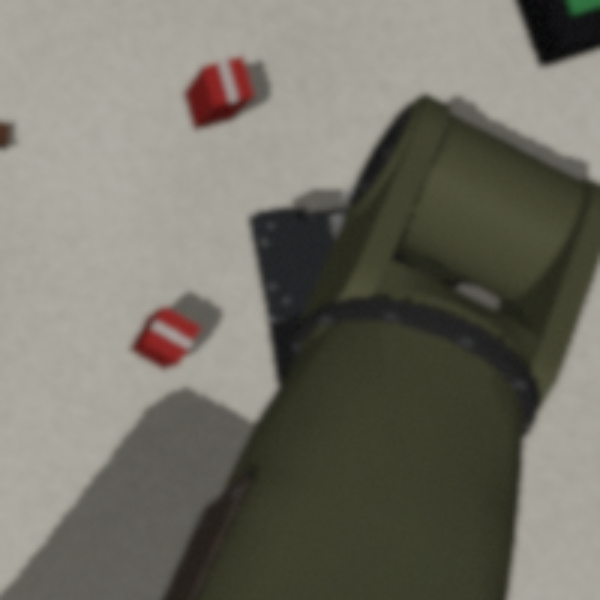

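In the side view the finger at zoomed (240,225) stands centred in front of the green cap, and the neighbouring cells are clear. Closing now.

{"fn": "arm_command", "kwargs": {
  "plan": [1,0,0,0,0,1,0,0,0,0,1,0,0,0,0,1,0,0,0,0,1,0,0,0,0,1,0,0,0,0,1,0,0,0,0,1,0,0,0,0,1,0,0,0,0,1,0,0,0,0],
  "newtons": 30
}}

```text
time_s: 5.1
ee_pos: [0.6237, -0.3115, 0.2526]
eef_rot: [-3.142, -0.0, 0.156]
force: [-0.6, 0.3, -2.2]
grip_width: 0.0302
```

{"fn": "arm_command", "kwargs": {
  "plan": [1,0,0,0.1,0,1,0,0,0.2,0,1,0,0,0.3,0,1,0,0,0.3,0,1,-0.14,0.819,0.3,0.796,1,-0.14,0.819,0.3,0.796,1,-0.14,0.819,0.3,0.796,1,-0.14,0.819,0.3,0.796,1,-0.14,0.819,0.3,0.796,1,-0.14,0.819,0.3,0.796,1,-0.14,0.819,0.3,0.796,1,-0.14,0.819,0.3,0.796,1,-0.14,0.819,0.3,0.796,1,-0.14,0.819,0.3,0.796,1,-0.14,0.819,0.3,0.796,1,-0.14,0.819,0.3,0.796,1,-0.14,0.819,0.3,0.796,1,-0.14,0.819,0.3,0.796,1,-0.14,0.819,0.3,0.796,1,-0.14,0.819,0.3,0.796]
}}

```text
time_s: 7.1
ee_pos: [0.5677, 0.0161, 0.3726]
eef_rot: [-3.142, -0.0, 1.822]
force: [0.3, -0.2, -0.7]
grip_width: 0.0301
```

```bash
cat > obs.py <<'E'
from h import *
import sys
n=int(sys.argv[1]) if len(sys.argv)>1 else 1
y=np.radians(104.4); ex=np.array([np.cos(y),np.sin(y)]); ey=np.array([-ex[1],ex[0]]); O=np.array([.5463,.088])
F=[];P=[]
for i in range(n):
    im=vision.camera("side"); o=sensors.get_obs(); F.append(o["force"]);P.append(o["ee_pos"])
F=np.array(F);f=F.mean(0);p=np.mean(P,0)
print("t",o["time_s"],"p",np.round(p,4),"yaw",round(np.degrees(o["eef_rot"][2]),2),"st x,y mm",np.round([(p[:2]-O)@ex*1e3,(p[:2]-O)@ey*1e3],2),"f x,y,z",np.round([f[:2]@ex,f[:2]@ey,f[2]],2),"sd",np.round(F.std(0),2),"w",round(o["grip_width"],4))
if len(sys.argv)>2:
    cv2.imwrite(f"pics/{sys.argv[2]}.png",cv2.resize(im[150:300,190:390],None,fx=4,fy=4,interpolation=cv2.INTER_CUBIC))
    im=vision.camera("top"); cv2.imwrite(f"pics/{sys.argv[2]}t.png",cv2.resize(im[140:280,110:300],None,fx=4,fy=4,interpolation=cv2.INTER_CUBIC))
E
python3 obs.py 4 a
```

```text
t 7.3 p [0.5677 0.0161 0.3726] yaw 104.43 st x,y mm [-74.94  -2.9 ] f x,y,z [-0.23 -0.15 -0.94] sd [0.45 0.45 0.31] w 0.0297
```

View pics/a.png

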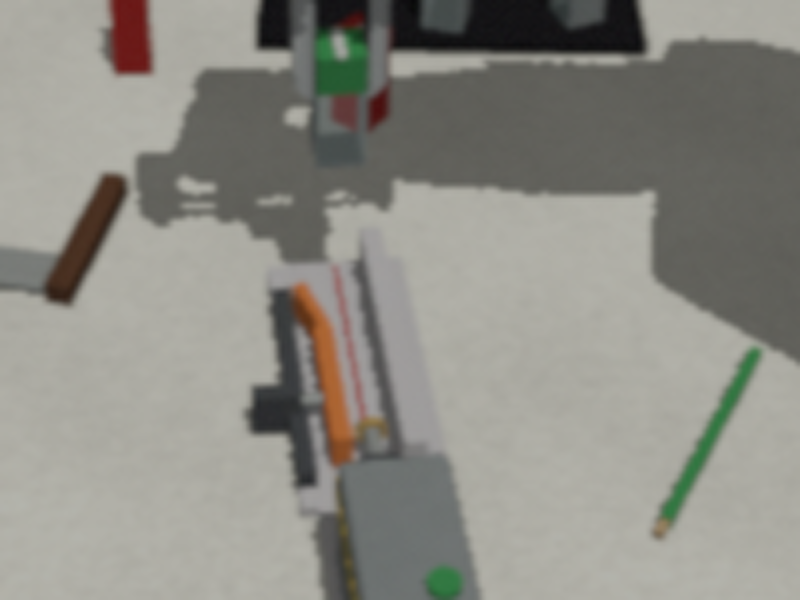

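The side picture shows the cell hanging upright at zoomed (335,100), clear face toward the laser and over the channel's mouth. Lowering.

{"fn": "arm_command", "kwargs": {
  "plan": [1,0,0,-0.08,0,1,0,0,-0.15,0,1,0,0,-0.18,0,1,0,0,-0.21,0,1,0,0,-0.24,0,1,0,0,-0.26,0,1,0,0,-0.276,0,1,0,0,-0.276,0,1,0,0,-0.276,0]
}}

```text
time_s: 8.25
ee_pos: [0.5679, 0.0161, 0.2626]
eef_rot: [3.141, 0.0, 1.823]
force: [1.0, 0.2, -0.9]
grip_width: 0.0299
```

```bash
python3 obs.py 4 b
```

```text
t 8.45 p [0.5679 0.0161 0.2628] yaw 104.45 st x,y mm [-74.96  -3.01] f x,y,z [ 0.54 -0.27 -0.52] sd [0.44 0.37 0.33] w 0.0298
```

View pics/b.png

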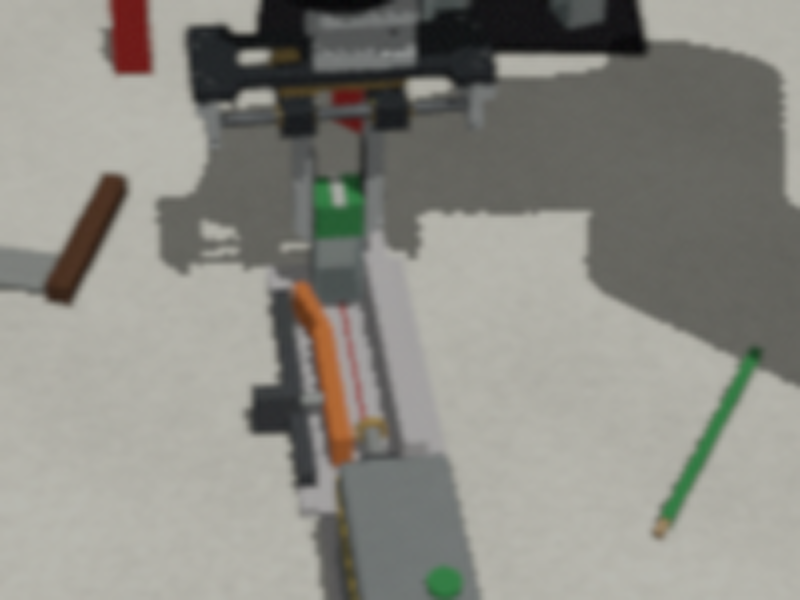

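View pics/bt.png

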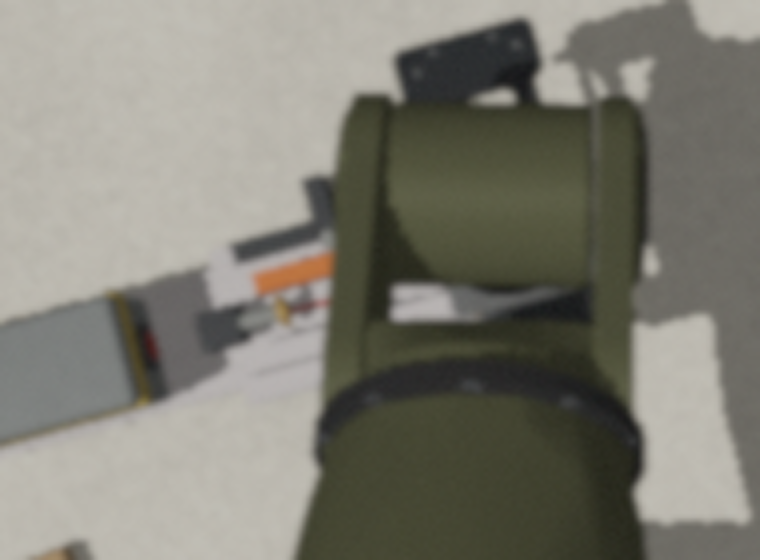

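{"fn": "arm_command", "kwargs": {
  "plan": [1,0,0,-0.01,0,1,0,0,-0.015,0,1,0,0,-0.018,0,1,0,0,-0.02,0,1,0,0,-0.02,0]
}}

```text
time_s: 9.0
ee_pos: [0.5678, 0.0161, 0.2545]
eef_rot: [-3.141, -0.0, 1.823]
force: [-2.6, -0.6, 4.0]
grip_width: 0.0296
```

```bash
python3 obs.py 4
```

```text
t 9.2 p [0.5677 0.0161 0.2545] yaw 104.45 st x,y mm [-74.96  -2.88] f x,y,z [0.33 2.94 6.06] sd [0.25 0.63 0.36] w 0.0302
```

{"fn": "arm_command", "kwargs": {
  "plan": [1,0,0,0.001,0,1,-0.0024,-0.0006,0.001,0,1,-0.0048,-0.0012,0.001,0,1,-0.0048,-0.0012,0.001,0]
}}

```text
time_s: 9.6
ee_pos: [0.5658, 0.0156, 0.2546]
eef_rot: [-3.142, 0.0, 1.823]
force: [-0.3, 0.2, -0.8]
grip_width: 0.03
```

```bash
python3 obs.py 4
```

```text
t 9.8 p [0.5658 0.0156 0.2546] yaw 104.45 st x,y mm [-74.93  -0.89] f x,y,z [-0.04  0.25 -0.32] sd [0.5  0.43 0.22] w 0.0302
```

Force is free. Feel on toward the fence.

{"fn": "arm_command", "kwargs": {
  "plan": [1,-0.0012,-0.0003,0,0,1,-0.0024,-0.0006,0,0,1,-0.0024,-0.0006,0,0]
}}

```text
time_s: 10.1
ee_pos: [0.565, 0.0155, 0.2547]
eef_rot: [3.141, 0.0, 1.823]
force: [4.1, 1.1, -3.2]
grip_width: 0.0297
```

```bash
python3 obs.py 4
```

```text
t 10.3 p [0.565  0.0155 0.2547] yaw 104.45 st x,y mm [-74.9   -0.11] f x,y,z [ 0.27 -5.15 -3.85] sd [0.1  0.8  0.62] w 0.0297
```

{"fn": "arm_command", "kwargs": {
  "plan": [1,-0.0012,-0.0003,0,0,1,-0.0024,-0.0006,0,0,1,-0.0024,-0.0006,0,0]
}}

```text
time_s: 10.6
ee_pos: [0.5645, 0.0154, 0.2548]
eef_rot: [3.138, 0.0, 1.823]
force: [10.9, 3.5, -7.6]
grip_width: 0.03
```

```bash
python3 obs.py 4
```

```text
t 10.8 p [0.5645 0.0154 0.2549] yaw 104.45 st x,y mm [-74.86   0.45] f x,y,z [  0.29 -11.5   -7.36] sd [0.39 0.82 0.24] w 0.0299
```

Run:
```python
from h import *
y=np.radians(104.4); ex=np.array([np.cos(y),np.sin(y)]); ey=np.array([-ex[1],ex[0]]); O=np.array([.5463,.088])
for rc,z in(((217.4,184.4),.03),((216.6,182.5),.03),((150+338/5,110+352/5),.035),((150+338/5,110+352/5),.03),((150+330/5,110+375/5),.03)):
    p=px2w("top",rc,z)[:2]-O; print(rc,p@ex,p@ey)
p=px2w("side",(256.2,282.1),.03)[:2]-O; print(p@ex,p@ey)
```

```text
(217.4, 184.4) 0.056281360359205446 0.0031734058368381762
(216.6, 182.5) 0.05985120974117726 0.000352465093819685
(217.6, 180.4) 0.06408060568490521 0.001525185485933525
(217.6, 180.4) 0.06486849431168082 0.0012252064183245624
(216.0, 185.0) 0.05421338240827081 0.0005641695664828801
0.061747332863040426 -0.0013905986969714585
```

{"fn": "arm_command", "kwargs": {
  "plan": [1,0.0038,0.001,0,0,1,0.0038,0.001,0,0]
}}

```text
time_s: 11.0
ee_pos: [0.5654, 0.0156, 0.2546]
eef_rot: [-3.141, -0.0, 1.823]
force: [1.3, 0.0, -1.7]
grip_width: 0.0299
```

```bash
python3 obs.py 4
```

```text
t 11.2 p [0.5653 0.0156 0.2546] yaw 104.45 st x,y mm [-74.9   -0.44] f x,y,z [ 0.13 -1.55 -1.7 ] sd [0.51 0.2  0.44] w 0.03
```

{"fn": "arm_command", "kwargs": {
  "plan": [1,-0.0031,0.0121,0,0,1,-0.0062,0.0242,0,0,1,-0.0093,0.0363,0,0,1,-0.0124,0.0484,0,0,1,-0.0155,0.0605,0,0,1,-0.0187,0.0726,0,0,1,-0.0218,0.0847,0,0,1,-0.0249,0.0969,0,0,1,-0.0249,0.0969,0,0]
}}

```text
time_s: 12.1
ee_pos: [0.5553, 0.0545, 0.2547]
eef_rot: [-3.141, 0.001, 1.824]
force: [-0.4, -3.3, 0.0]
grip_width: 0.0298
```

```bash
python3 obs.py 4
```

```text
t 12.3 p [0.5554 0.0544 0.2546] yaw 104.45 st x,y mm [-34.84  -0.43] f x,y,z [-2.27  2.31  0.71] sd [0.46 0.45 0.42] w 0.0301
```

Nose engaged (fx −2.3). Continue 40 mm more.

{"fn": "arm_command", "kwargs": {
  "plan": [1,-0.0031,0.0121,0,0,1,-0.0062,0.0242,0,0,1,-0.0093,0.0363,0,0,1,-0.0124,0.0484,0,0,1,-0.0155,0.0605,0,0,1,-0.0187,0.0726,0,0,1,-0.0218,0.0847,0,0,1,-0.0249,0.0969,0,0,1,-0.0249,0.0969,0,0]
}}

```text
time_s: 13.2
ee_pos: [0.5454, 0.0932, 0.2547]
eef_rot: [-3.141, 0.0, 1.823]
force: [-2.3, -3.0, 0.9]
grip_width: 0.0297
```

```bash
python3 obs.py 4
```

```text
t 13.4 p [0.5454 0.0931 0.2547] yaw 104.45 st x,y mm [ 5.18 -0.42] f x,y,z [-1.33  3.46  2.13] sd [0.4  0.48 0.6 ] w 0.0299
```

{"fn": "arm_command", "kwargs": {
  "plan": [1,-0.0025,0.0097,0,0,1,-0.005,0.0194,0,0,1,-0.0075,0.0291,0,0,1,-0.01,0.0388,0,0,1,-0.0125,0.0485,0,0]
}}

```text
time_s: 13.9
ee_pos: [0.5405, 0.1122, 0.2547]
eef_rot: [-3.141, 0.001, 1.823]
force: [-2.9, -6.6, 2.8]
grip_width: 0.0299
```

```bash
python3 obs.py 4 c
```

```text
t 14.1 p [0.5404 0.1125 0.2547] yaw 104.45 st x,y mm [25.18 -0.41] f x,y,z [-4.01  4.34  3.32] sd [0.44 1.24 0.25] w 0.0299
```

View pics/c.png

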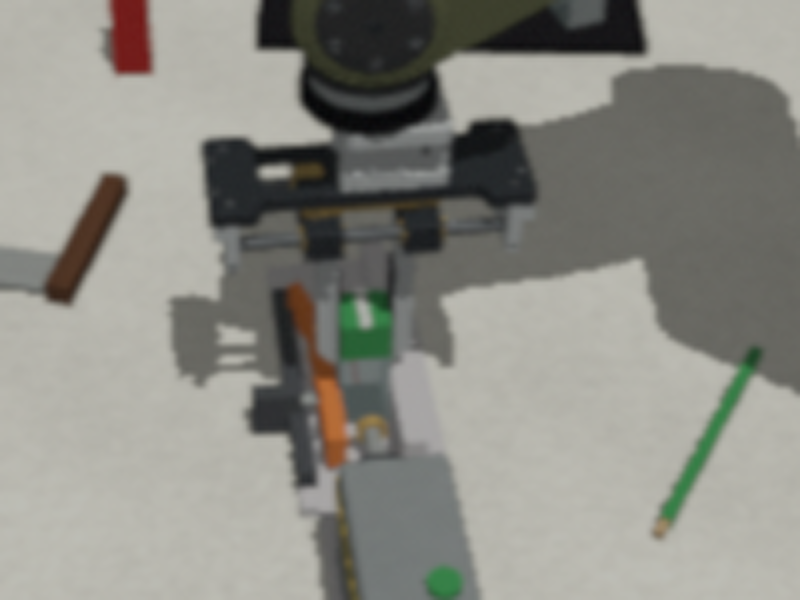

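View pics/ct.png

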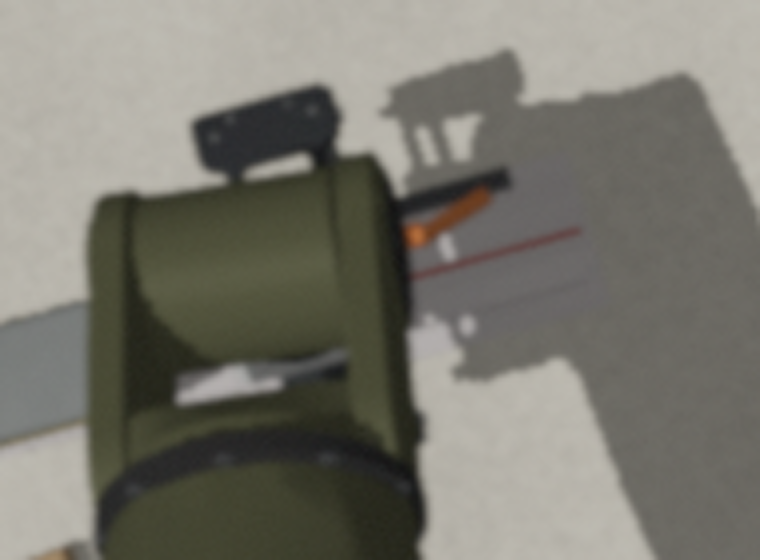

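{"fn": "arm_command", "kwargs": {
  "plan": [1,-0.0006,0.0024,0,0,1,-0.0012,0.0048,0,0,1,-0.0019,0.0073,0,0,1,-0.0025,0.0097,0,0]
}}

```text
time_s: 14.55
ee_pos: [0.5396, 0.1159, 0.2547]
eef_rot: [-3.141, 0.001, 1.823]
force: [-2.0, -7.4, 2.6]
grip_width: 0.0296
```

```bash
python3 obs.py 4
```

```text
t 14.75 p [0.5395 0.116  0.2547] yaw 104.44 st x,y mm [28.82 -0.41] f x,y,z [-6.35  4.52  3.22] sd [0.61 0.6  0.36] w 0.0303
```

{"fn": "arm_command", "kwargs": {
  "plan": [1,-0.0006,0.0024,0,0,1,-0.0012,0.0048,0,0]
}}

```text
time_s: 14.95
ee_pos: [0.5391, 0.1178, 0.2547]
eef_rot: [-3.141, 0.001, 1.823]
force: [-2.7, -8.4, 2.9]
grip_width: 0.0297
```

```bash
python3 obs.py 4
```

```text
t 15.15 p [0.539  0.1179 0.2547] yaw 104.44 st x,y mm [30.78 -0.41] f x,y,z [-6.67  4.47  2.76] sd [0.05 0.27 0.23] w 0.0301
```

{"fn": "arm_command", "kwargs": {
  "plan": [1,-0.0006,0.0024,0,0,1,-0.0012,0.0048,0,0]
}}

```text
time_s: 15.35
ee_pos: [0.5386, 0.1197, 0.2547]
eef_rot: [-3.141, 0.001, 1.823]
force: [-3.5, -8.8, 2.8]
grip_width: 0.03
```

```bash
python3 obs.py 4
```

```text
t 15.55 p [0.5386 0.1198 0.2547] yaw 104.44 st x,y mm [32.76 -0.42] f x,y,z [-6.38  4.58  2.82] sd [0.32 0.55 0.43] w 0.0301
```

{"fn": "arm_command", "kwargs": {
  "plan": [1,-0.0006,0.0024,0,0,1,-0.0012,0.0048,0,0]
}}

```text
time_s: 15.75
ee_pos: [0.5381, 0.1217, 0.2547]
eef_rot: [-3.141, 0.001, 1.823]
force: [-2.3, -7.1, 4.1]
grip_width: 0.0297
```

```bash
python3 obs.py 4
```

```text
t 15.95 p [0.5381 0.1218 0.2547] yaw 104.44 st x,y mm [34.74 -0.43] f x,y,z [-5.73  4.53  3.33] sd [0.4  0.82 0.41] w 0.0295
```

{"fn": "arm_command", "kwargs": {
  "plan": [1,-0.0006,0.0024,0,0,1,-0.0012,0.0048,0,0]
}}

```text
time_s: 16.15
ee_pos: [0.5376, 0.1236, 0.2547]
eef_rot: [-3.141, 0.001, 1.823]
force: [-3.3, -6.8, 4.4]
grip_width: 0.0298
```

```bash
python3 obs.py 4 d
```

```text
t 16.35 p [0.5376 0.1237 0.2547] yaw 104.44 st x,y mm [36.72 -0.44] f x,y,z [-6.14  4.38  3.29] sd [0.33 0.45 0.37] w 0.03
```

View pics/d.png

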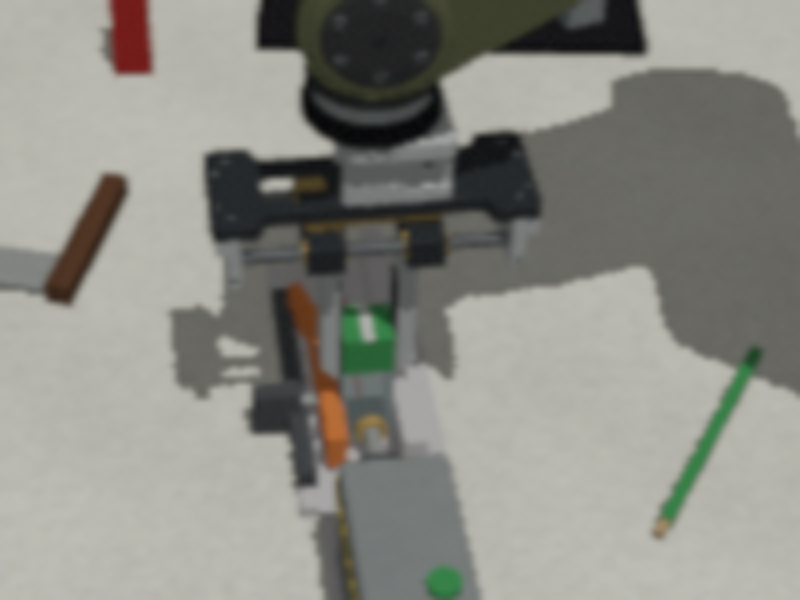

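The brass head still sits at zoomed (371,428), unmoved, with floor visible in front of it; drag is steady at about 6 N.

{"fn": "arm_command", "kwargs": {
  "plan": [1,-0.0006,0.0024,0,0,1,-0.0012,0.0048,0,0]
}}

```text
time_s: 16.6
ee_pos: [0.5371, 0.1255, 0.2547]
eef_rot: [-3.141, 0.001, 1.823]
force: [-4.0, -7.5, 3.5]
grip_width: 0.0296
```

```bash
python3 obs.py 5
```

```text
t 16.85 p [0.5371 0.1256 0.2547] yaw 104.44 st x,y mm [38.71 -0.44] f x,y,z [-6.18  4.61  2.88] sd [0.51 0.41 0.34] w 0.03
```

{"fn": "arm_command", "kwargs": {
  "plan": [1,-0.0006,0.0024,0,0,1,-0.0012,0.0048,0,0]
}}

```text
time_s: 17.05
ee_pos: [0.5366, 0.1274, 0.2547]
eef_rot: [-3.141, 0.001, 1.823]
force: [-2.8, -8.1, 3.2]
grip_width: 0.0299
```

```bash
python3 obs.py 5
```

```text
t 17.3 p [0.5366 0.1275 0.2547] yaw 104.44 st x,y mm [40.68 -0.45] f x,y,z [-6.33  4.69  3.4 ] sd [0.5  0.64 0.62] w 0.0301
```

{"fn": "arm_command", "kwargs": {
  "plan": [1,-0.0006,0.0024,0,0,1,-0.0012,0.0048,0,0]
}}

```text
time_s: 17.5
ee_pos: [0.5362, 0.1294, 0.2547]
eef_rot: [-3.141, 0.001, 1.823]
force: [-3.3, -7.6, 3.2]
grip_width: 0.0298
```

```bash
python3 obs.py 5
```

```text
t 17.75 p [0.5361 0.1294 0.2547] yaw 104.44 st x,y mm [42.67 -0.46] f x,y,z [-6.26  5.04  2.9 ] sd [0.76 0.78 0.61] w 0.0301
```

{"fn": "arm_command", "kwargs": {
  "plan": [1,-0.0006,0.0024,0,0,1,-0.0012,0.0048,0,0]
}}

```text
time_s: 17.95
ee_pos: [0.5357, 0.1313, 0.2547]
eef_rot: [-3.141, 0.001, 1.823]
force: [-3.0, -8.0, 3.2]
grip_width: 0.0296
```

```bash
python3 obs.py 5
```

```text
t 18.2 p [0.5357 0.1314 0.2547] yaw 104.44 st x,y mm [44.64 -0.47] f x,y,z [-6.48  4.47  3.31] sd [0.6  0.62 0.36] w 0.0296
```

{"fn": "arm_command", "kwargs": {
  "plan": [1,-0.0006,0.0024,0,0,1,-0.0012,0.0048,0,0]
}}

```text
time_s: 18.4
ee_pos: [0.5352, 0.1332, 0.2547]
eef_rot: [-3.141, 0.001, 1.823]
force: [-3.0, -8.3, 4.3]
grip_width: 0.0298
```

```bash
python3 obs.py 5 e
```

```text
t 18.65 p [0.5352 0.1333 0.2547] yaw 104.44 st x,y mm [46.63 -0.48] f x,y,z [-5.71  4.78  3.82] sd [0.52 0.43 0.51] w 0.03
```

View pics/e.png

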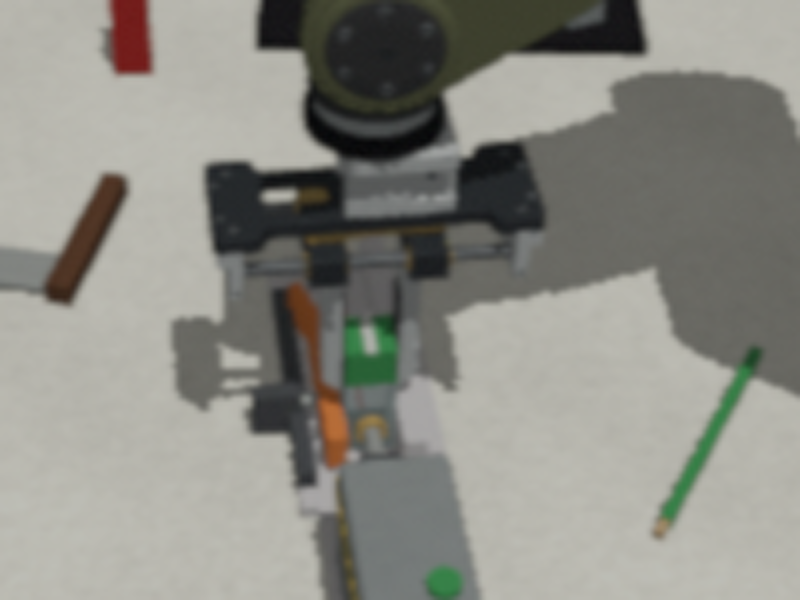

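The gap to the brass head at (371,428) is nearly closed; 1 mm steps now.

{"fn": "arm_command", "kwargs": {
  "plan": [1,-0.0006,0.0024,0,0,1,-0.0006,0.0024,0,0]
}}

```text
time_s: 18.9
ee_pos: [0.5349, 0.1342, 0.2547]
eef_rot: [-3.141, 0.001, 1.823]
force: [-3.7, -6.6, 2.5]
grip_width: 0.0298
```

```bash
python3 obs.py 5
```

```text
t 19.15 p [0.5349 0.1342 0.2547] yaw 104.44 st x,y mm [47.57 -0.48] f x,y,z [-6.35  5.28  3.36] sd [0.56 0.42 0.5 ] w 0.03
```

{"fn": "arm_command", "kwargs": {
  "plan": [1,-0.0006,0.0024,0,0,1,-0.0006,0.0024,0,0]
}}

```text
time_s: 19.35
ee_pos: [0.5347, 0.1352, 0.2547]
eef_rot: [-3.141, 0.001, 1.823]
force: [-4.7, -7.8, 3.7]
grip_width: 0.0295
```

```bash
python3 obs.py 5
```

```text
t 19.6 p [0.5347 0.1352 0.2547] yaw 104.44 st x,y mm [48.57 -0.49] f x,y,z [-6.55  5.26  3.84] sd [0.18 0.4  0.14] w 0.03
```

{"fn": "arm_command", "kwargs": {
  "plan": [1,-0.0006,0.0024,0,0,1,-0.0006,0.0024,0,0]
}}

```text
time_s: 19.8
ee_pos: [0.5345, 0.1361, 0.2547]
eef_rot: [-3.141, 0.001, 1.823]
force: [-2.0, -8.5, 4.1]
grip_width: 0.03
```

```bash
python3 obs.py 5 f
```

```text
t 20.05 p [0.5345 0.136  0.2547] yaw 104.44 st x,y mm [49.48 -0.49] f x,y,z [-7.35  4.82  3.78] sd [0.2  0.57 0.25] w 0.03
```

View pics/f.png

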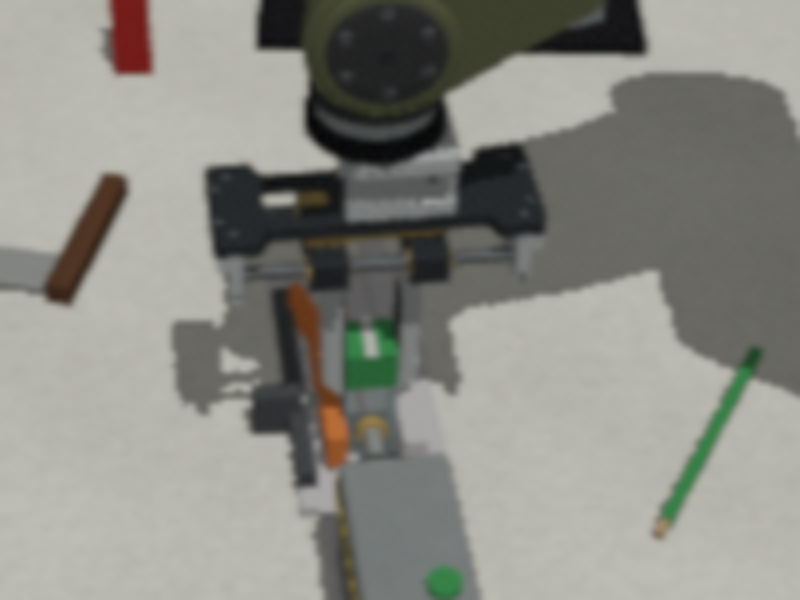

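{"fn": "arm_command", "kwargs": {
  "plan": [1,-0.0006,0.0024,0,0,1,-0.0006,0.0024,0,0]
}}

```text
time_s: 20.3
ee_pos: [0.5342, 0.137, 0.2547]
eef_rot: [-3.141, 0.001, 1.823]
force: [-4.0, -9.0, 4.1]
grip_width: 0.0299
```

```bash
python3 obs.py 6
```

```text
t 20.6 p [0.5342 0.1369 0.2547] yaw 104.44 st x,y mm [50.39 -0.49] f x,y,z [-7.99  4.97  3.61] sd [0.39 0.69 0.49] w 0.0299
```

{"fn": "arm_command", "kwargs": {
  "plan": [1,-0.0006,0.0024,0,0,1,-0.0006,0.0024,0,0]
}}

```text
time_s: 20.8
ee_pos: [0.534, 0.1379, 0.2547]
eef_rot: [-3.141, 0.001, 1.823]
force: [-2.7, -9.6, 4.0]
grip_width: 0.0297
```

```bash
python3 obs.py 6 g
```

```text
t 21.1 p [0.534  0.1379 0.2547] yaw 104.44 st x,y mm [51.34 -0.5 ] f x,y,z [-8.12  5.3   3.52] sd [0.46 0.77 0.39] w 0.0298
```

View pics/g.png

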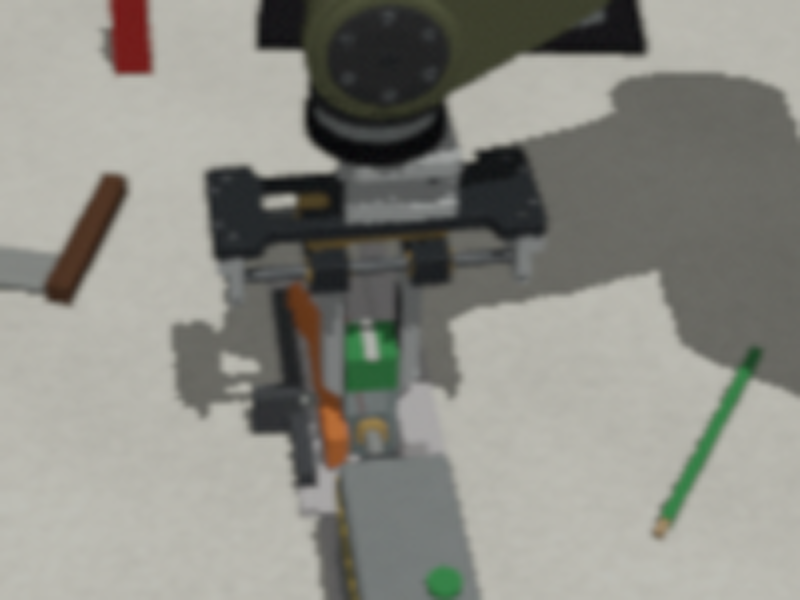

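{"fn": "arm_command", "kwargs": {
  "plan": [1,-0.0006,0.0024,0,0,1,-0.0006,0.0024,0,0]
}}

```text
time_s: 21.35
ee_pos: [0.5338, 0.1388, 0.2547]
eef_rot: [-3.141, 0.001, 1.823]
force: [-3.2, -9.8, 4.0]
grip_width: 0.0298
```

```bash
python3 obs.py 6
```

```text
t 21.65 p [0.5338 0.1388 0.2547] yaw 104.44 st x,y mm [52.32 -0.51] f x,y,z [-8.72  5.32  3.65] sd [0.45 0.51 0.57] w 0.0298
```

{"fn": "arm_command", "kwargs": {
  "plan": [1,-0.0006,0.0024,0,0,1,-0.0006,0.0024,0,0]
}}

```text
time_s: 21.85
ee_pos: [0.5335, 0.1397, 0.2547]
eef_rot: [-3.141, 0.001, 1.823]
force: [-3.0, -9.7, 5.1]
grip_width: 0.0297
```

```bash
python3 obs.py 6 i
```

```text
t 22.15 p [0.5335 0.1397 0.2547] yaw 104.44 st x,y mm [53.27 -0.5 ] f x,y,z [-8.82  5.26  4.17] sd [0.54 0.44 0.3 ] w 0.0301
```

View pics/i.png

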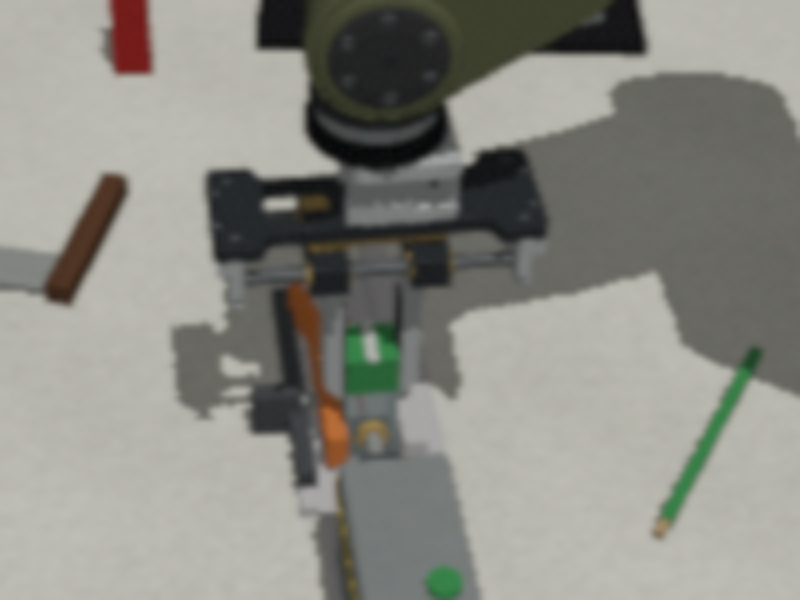

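{"fn": "arm_command", "kwargs": {
  "plan": [1,-0.0006,0.0024,0,0,1,-0.0006,0.0024,0,0]
}}

```text
time_s: 22.4
ee_pos: [0.5333, 0.1407, 0.2547]
eef_rot: [-3.141, 0.001, 1.823]
force: [-3.9, -9.9, 4.1]
grip_width: 0.0297
```

```bash
python3 obs.py 6
```

```text
t 22.7 p [0.5333 0.1407 0.2547] yaw 104.44 st x,y mm [54.23 -0.51] f x,y,z [-9.32  5.53  3.74] sd [0.49 0.59 0.56] w 0.0303
```

{"fn": "arm_command", "kwargs": {
  "plan": [0.25,0,0,0,0,0.15,0,0,0,0,0,0,0,0,0,-0.1,0,0,0,0,-0.1,0,0,0,0,-0.1,0,0,0,0,-0.1,0,0,0,0]
}}

```text
time_s: 23.4
ee_pos: [0.5333, 0.1414, 0.2546]
eef_rot: [3.142, -0.0, 1.823]
force: [0.4, 0.6, 0.1]
grip_width: 0.0519
```

```bash
python3 obs.py 4 j
```

```text
t 23.6 p [0.5333 0.1414 0.2546] yaw 104.46 st x,y mm [54.92 -0.65] f x,y,z [ 0.12 -0.17 -0.03] sd [0.41 0.12 0.66] w 0.0519
```

View pics/j.png

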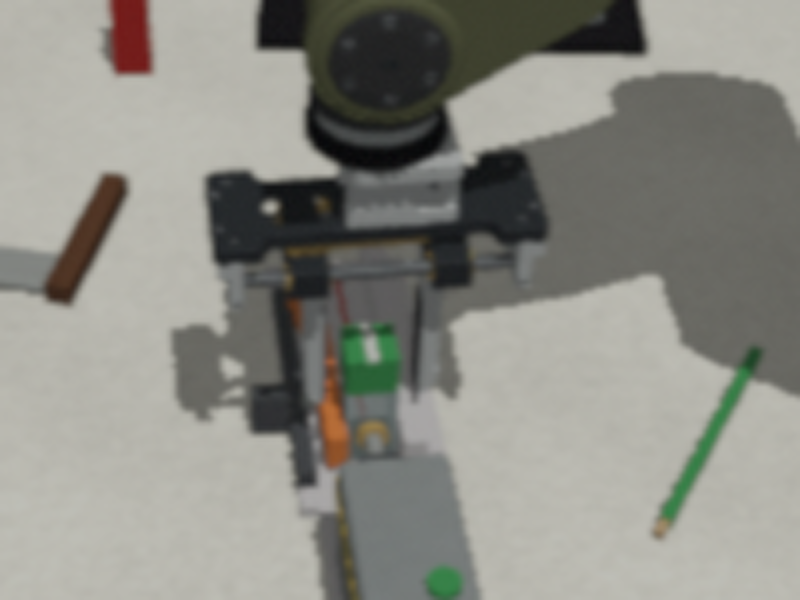

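The cap stands free between the open fingers at (370,358) and the brass head is still pressed at about (371,434). Lifting straight up and clear, then a check with both cameras.

{"fn": "arm_command", "kwargs": {
  "plan": [-0.1,0,0,0.03,0,-0.1,0,0,0.1,0,-0.1,0,0,0.2,0,-0.1,0,0,0.3,0,-0.1,0,0,0.4,0,-0.1,-0.1,-0.8,0.4,0,-0.1,-0.1,-0.8,0.4,0,-0.1,-0.1,-0.8,0.4,0,-0.1,-0.1,-0.8,0.4,0,-0.1,-0.1,-0.8,0.4,0,-0.1,-0.1,-0.8,0.4,0,-0.1,-0.1,-0.8,0.4,0,-0.1,-0.1,-0.8,0.4,0,-0.1,-0.1,-0.8,0.4,0,-0.1,-0.1,-0.8,0.4,0]
}}

```text
time_s: 25.15
ee_pos: [0.4934, -0.1776, 0.415]
eef_rot: [3.141, 0.0, 1.824]
force: [0.5, 0.1, -0.6]
grip_width: 0.0518
```

```bash
python3 obs.py 3 k
python3 - <<'E'
from fit import *
for n in("top","side"):
    im=vision.camera(n); ims[n]=im; cv2.imwrite(f"pics/{n}_end.png",im)
def g(im):
    b,gg,r=cv2.split(im); s=((gg-np.maximum(r,b))>25).astype(np.uint8)
    k,l,st,_=cv2.connectedComponentsWithStats(s)
    i=1+np.argmax(st[1:,4]); cnt,_=cv2.findContours((l==i).astype(np.uint8)|((l>0)&(st[l,4]>8)).astype(np.uint8),cv2.RETR_EXTERNAL,cv2.CHAIN_APPROX_NONE)
    m=np.zeros_like(s); cv2.fillPoly(m,[cv2.convexHull(np.vstack(cnt))],1); return m.astype(np.float32)
c=np.array([.5333,.1407])
S={}
for n in("top","side"):
    q=proj(n,[[c[0],c[1],.075]])[0].astype(int); S[n]=soft(n,g,q[1]-16,q[1]+16,q[0]-16,q[0]+16)
for cams in(("top",),("side",),("top","side")):
    p,e=fitbox(S,(-.015,.015,-.015,.015,.062,.088),(*c,np.radians(14.4)),cams); print(cams,np.round(p,4),np.degrees(p[2])+90,e)
E
```

```text
t 25.3 p [ 0.4935 -0.1776  0.4149] yaw 104.54 st x,y mm [-244.09  117.22] f x,y,z [ 0.69 -0.01  0.01] sd [0.43 0.25 0.15] w 0.0518
('top',) [0.532  0.1399 0.2408] 103.79903965402156 [np.float32(0.15507036)]
('side',) [0.5338 0.1389 0.1445] 98.28163374622461 [np.float32(0.12432793)]
('top', 'side') [0.5334 0.1391 0.1824] 100.44849621328325 [np.float32(0.17950864), np.float32(0.13839081)]
```

View pics/k.png

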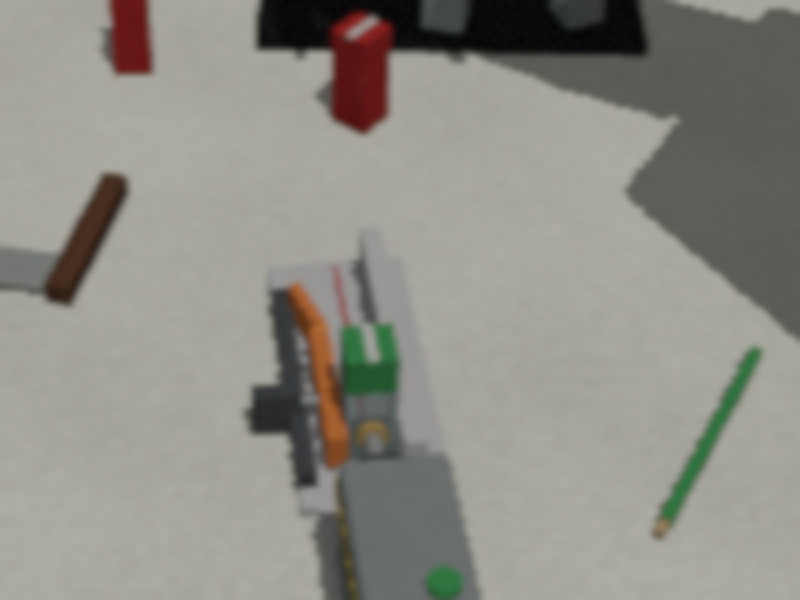

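View pics/kt.png

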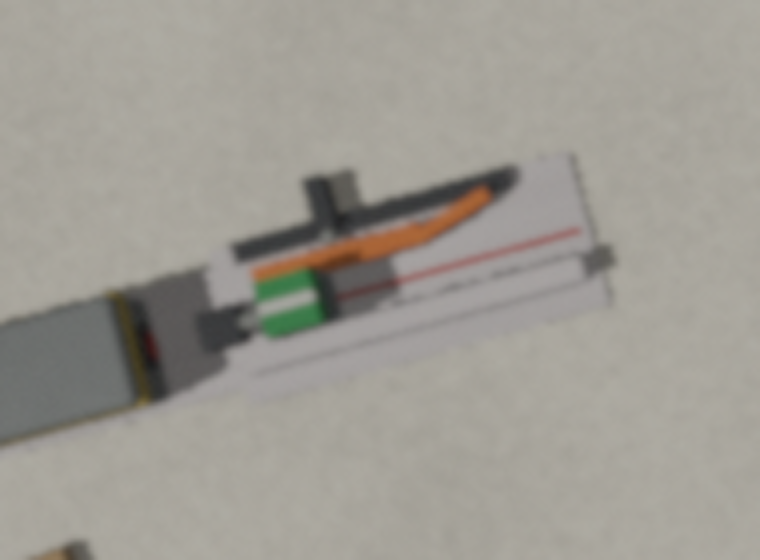

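Run:
```python
import numpy as np
from fit import *
def bar(im,n,z,org):
    q=proj(n,[[*org,z]])[0]; r,c=int(q[1]),int(q[0])
    w=im[r-14:r+14,c-14:c+14].astype(np.float32)
    b,g,rr=cv2.split(w); m=((g-np.maximum(rr,b))>25).astype(np.uint8)
    cnt,_=cv2.findContours(m,cv2.RETR_EXTERNAL,cv2.CHAIN_APPROX_NONE)
    big=[k for k in cnt if cv2.contourArea(k)>4]
    h=np.zeros_like(m); cv2.fillPoly(h,[cv2.convexHull(np.vstack(big))],1)
    h=cv2.erode(h,np.ones((3,3),np.uint8)) if 0 else h
    wt=np.clip(np.minimum(rr,b)-75,0,None)*h
    ys,xs=np.mgrid[0:28,0:28]; W=wt.sum(); mx,my=(wt*xs).sum()/W,(wt*ys).sum()/W
    cov=np.array([[(wt*(xs-mx)**2).sum(),(wt*(xs-mx)*(ys-my)).sum()],[0,(wt*(ys-my)**2).sum()]])/W; cov[1,0]=cov[0,1]
    e,v=np.linalg.eigh(cov); d=v[:,1]; p0=np.array([my+r-14,mx+c-14]); dd=d[::-1]*6
    a=px2w(n,p0-dd,z);b2=px2w(n,p0+dd,z); print(n,np.round(p0,1),e,np.degrees(np.arctan2(*(b2-a)[1::-1]))%180,np.round(px2w(n,p0,z)[:2],4))
bar(cv2.imread("pics/top0.png"),"top",.086,(.6232,-.3117)); bar(cv2.imread("pics/side0.png"),"side",.086,(.6232,-.3117))
bar(cv2.imread("pics/top_end.png"),"top",.088,(.5333,.1407)); bar(cv2.imread("pics/side_end.png"),"side",.088,(.5333,.1407))
t=cv2.imread("pics/top_end.png"); cv2.imwrite("pics/te.png",cv2.resize(t[195:240,150:210],None,fx=12,fy=12,interpolation=cv2.INTER_CUBIC))
s=cv2.imread("pics/side_end.png"); cv2.imwrite("pics/se.png",cv2.resize(s[220:275,260:310],None,fx=10,fy=10,interpolation=cv2.INTER_CUBIC))
```

```text
top [167.6 396.5] [ 1.17561037 15.24726514] 10.074089826940053 [ 0.6223 -0.3109]
side [131.1 269. ] [2.23995091 9.26072053] 21.21185900407819 [ 0.6252 -0.3079]
top [215.3 180.9] [ 2.47801212 16.75147301] 103.21195952786168 [0.5326 0.1397]
side [235.3 282.7] [3.7300302  7.85825318] 113.75054035737519 [0.5331 0.1388]
```

View pics/te.png

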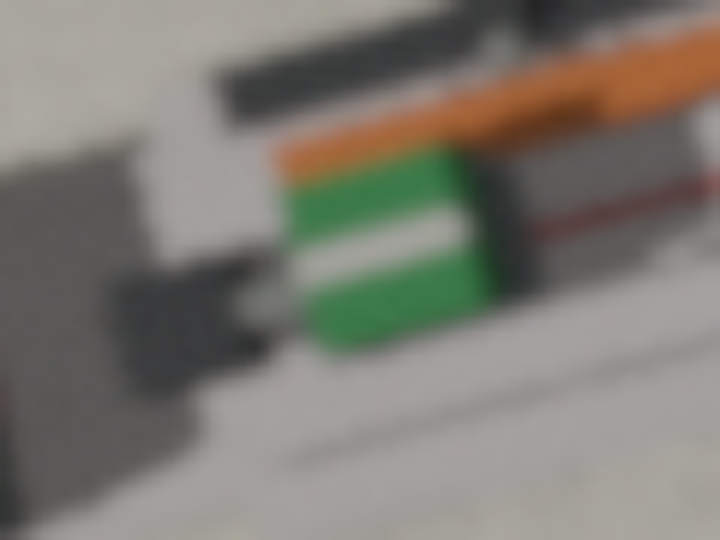

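View pics/se.png

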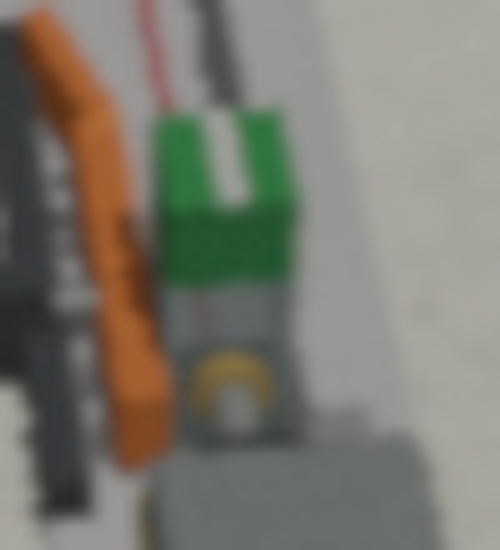

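```bash
python3 -c "
from station import job; print(job.hand_in())"
```

```text
the job is handed in; nothing more can be done
None
```

I set the green-capped cell in the channel's mouth, slid it under the clamp onto the stop pin, let go and backed off. I then handed the job in at about 26 s; no verdict was reported.

- **Grasp and setting down:** I took the cell by the cap (opening 30 mm), turned it about 95° and set it on the channel floor in the mouth. I found the fence by feel. The clamp then dragged at a steady 6.3 N.
- **Stop pin:** I felt the pin at about 49 mm along the channel. I pushed on to 54.2 mm, about 5 mm into the pin. The extra push was about 3 N, against the 4 N expected half-way. It rose 0.4 N per mm, as the spring should.
- **After letting go:**
    - Wrist force was about zero and the gripper was well clear.
    - The cell looked upright against the fence with the clamp closed on it. The brass head was still pushed in, about 4 mm as seen in the side picture.
- **Checks that disagreed:**
    - The top camera gave the cell's yaw as 103.2° to 103.8°, against about 104.3° for the channel.
    - The side camera gave 98° and 114° by two methods, too scattered to use.
    - Vision put the cell roughly 1 to 1.5 mm further back from the laser than the arm's reading, which still leaves the pin 3.5 to 5 mm in.
- **Not checked:** I did not measure the amber and blue cells again at the end, but the arm never went near them after the grasp.

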